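# Roll the bamboo piece onto the layout line

### The job

With your fingertips on its upper half, push the short green bamboo piece sideways and roll it, without sliding, gripping or lifting it, across the plywood board until it lies along the red line: centred over the line, parallel to it, with some of the line showing beyond both ends. Leave the glue stick, the screw jar and the box of offcuts standing where they are. Finish with the bamboo let go and lying still.

Things in the scene. Friction and masses are not known exactly. Their poses are not given: they have to be found in the camera images.
- board: Fixed plywood layout board, 360 x 360 mm and 18 mm thick, lying on the bench; origin at the centre of its underside, its z axis up. A straight red line, 5 mm wide and 260 mm long, is painted on its top along the board's own y axis, through the middle of the board.
- line_mid (a point): Middle of the red line, on the board's top face, 18 mm above the bench; axes as the board's: y runs along the line, x across it.
- bamboo: Smooth green bamboo tube, 40 mm diameter, 160 mm long, 90 g, lying on the board 85 to 115 mm to either side of the line, within 4 degrees of parallel. Origin on its axis at mid length, 20 mm above the board; own y along it, x and z turn as it rolls (z up and pale stripe on top at first). Rolls easily, soon stops; friction 0.3; pushed from behind too near the crown it may wedge, not roll.
- glue_stick: Glue stick standing upright on the board on the other side of the line from the bamboo, 85 to 115 mm from the line: 30 mm in diameter, 80 mm tall, white with a red cap, loose. Origin at the centre of its underside. Not to be disturbed.
- screw_jar: Amber glass jar with a dark lid, 64 mm in diameter and 85 mm tall, standing loose on the bench beside the board's +y edge. Origin at the centre of its underside. Not to be disturbed.
- offcut_box: Open white box holding two wood offcuts, 150 x 120 mm and 50 mm high, standing loose on the bench beside the board's -y edge. Origin at the centre of its underside. Not to be disturbed.
Things that resemble listed ones, but are neither listed nor needed, are in the scene too. Of the things that look like the bamboo, the smallest one is meant.

How it is judged:
On the way, in this order (a step that is already met when the one before it is completed fails the run):
1. the bamboo has rolled a quarter turn on the board (angle between bamboo's own z axis and vertical above 1.2 rad and z of bamboo in the frame of line_mid below 0.024 m), for 0.02 s.
2. the bamboo has rolled about half a turn (angle between bamboo's own z axis and vertical above 2.5 rad and z of bamboo in the frame of line_mid below 0.024 m), for 0.02 s.
At the end, for the whole second after the job is handed in: The bamboo lies still on the board with its axis within 8 mm of the red line at mid length and within 0.12 rad of parallel to it, and its middle within 48 mm of the line's middle along the line, so that the line shows beyond both ends (x of bamboo in the frame of line_mid between -0.008 and 0.008 m and y of bamboo in the frame of line_mid between -0.048 and 0.048 m and z of bamboo in the frame of line_mid between 0.017 and 0.024 m and angle between the y axis of bamboo and the y axis of line_mid, either way round below 0.12 rad and linear speed of bamboo below 0.01 m/s); the robot touches nothing.
It fails at once if the bamboo is lifted more than 12 mm off the board, or falls off it (z of bamboo in the frame of line_mid above 0.032 m or z of bamboo in the frame of line_mid below 0.01 m).
It fails at once if the fingers reach down around the bamboo or push its lower half (pressing on it with the grasp point under 30 mm above the board, tips then well below its axis) (contact force between the fingers and bamboo above 0.5 N and z of the grasp point in the frame of line_mid below 0.03 m).
It fails at once if the glue stick is moved more than 20 mm or tipped (distance of glue_stick from where it was at the start of the episode above 0.02 m or angle between glue_stick's own z axis and vertical above 0.5 rad).
It fails at once if the screw jar is moved more than 20 mm or tipped (distance of screw_jar from where it was at the start of the episode above 0.02 m or angle between screw_jar's own z axis and vertical above 0.5 rad).
It fails at once if the box of offcuts is moved more than 20 mm or tipped (distance of offcut_box from where it was at the start of the episode above 0.02 m or angle between offcut_box's own z axis and vertical above 0.5 rad).
It also fails if it takes over 45 s, if anything falls off the work surface, if the arm or the gripper's body presses on something with over 40 N, if the wrist force passes 120 N, or if a joint passes its speed limit or range.

### The arm

A 6-joint arm with a two-finger parallel gripper is mounted at the origin on the work surface. World frame = base frame: x ahead of the robot, y to its left, z up, the work surface at z = 0. Lengths are in m, angles in rad, forces in N, time in s.
With the tool pointing down it reaches from about 0.3 to 0.875 m from the base axis. Payload 4.2 kg.
Tool frame: the origin (TCP) lies at the very end of the fingers, on their centre line; the grasp point (between the pads) lies 19 mm behind it; y points along the fingers, x is the direction in which the jaws open and shut, and the axes are right-handed (so a half turn about y gives the same grasp; the last joint's range is limited). The gripper opens to 85 mm and grips with 20 to 120 N. Pads are 22 mm wide; open, the fingers measure 114 mm over their backs; the gripper's body (76 mm by 85 mm) begins 54 mm behind the grasp point. The pads swing forward as they close: fully open they stand 13 mm farther back than shut.
Start: joints at [1.085, 0.32, 1.565, -0, 1.257, -0.02], TCP at [0.258, 0.514, 0.231] pointing down, gripper open.
Joint ranges: [-3.11, 3.11], [-0.84, 2.01], [0.21, 2.61], [-1.34, 4.49], [0.05, 2.63], [-2.56, 2.56]. Speed limits (rad/s): [2.57, 2.57, 3.14, 3.14, 3.14, 3.14].

### API

Orientations are given as a unit quaternion [w, x, y, z].
In Python, from station import bot gives the robot as it stands.
- The arm moves only by the tool servo_tool, never from a script. Its argument "plan" is one flat list of numbers, 7 for each row, row after row: the turn, a rotation vector about the tool's x, y, z in rad, then the shift along the tool's x, y, z in cm, then the finger opening in cm, from 0 to 8.54. In form: [rx, ry, rz, tx, ty, tz, jaw, rx, ry, rz, tx, ty, tz, jaw, ...]. A call has 1 to 12 rows; each row is the pose to reach, as a shift and turn from the pose commanded when the call began, along the tool's axes at that moment; what a row does not reach only later rows make up. A row lasts 1/12 s, in which the tool goes at most 41.7 mm and 7.16 degrees, less where a joint would pass 70% of its speed; a pose out of reach is approached as far as the arm can. A call with a gripper value outside its range is refused whole. The fingers move at their own pace and stop on an object; "squeeze" is the grip in N (left out, the last holds). Time passes only in rows, so rows that repeat a pose let the fingers close. It gives the time, the measured TCP pose, the force and the opening at its end, in the units of the state.
- bot.get_obs(): the state, without advancing time (a new reading comes with each control period).
- bot.capture(name): name is "scene" or "top" or "wrist"; returns a dict with "frame" (420x560x3 uint8, blue, green, red), "depth" (420x560 float32, m along the optical axis (not along the pixel's ray), 0 where there is no reading), "mtx" (3x3 intrinsics, pixels), "xyz" and "rotation" of the camera in the world. Camera axes: x right, y down, z forward; pixel columns grow to the right and rows downward; lengths in m; the calibration is good to about 2 mm. A picture is of the moment at which its call begins.
- bot.sign_off(): hands the job in, once; it reports no verdict.
The state is a dict: "time_s": time; "qpos": joint angles; "joint_velocities": joint speeds; "tau": joint torques, N m; "tool_pos": TCP position; "ee_rot": TCP orientation; "ft_force": force on the tool from outside, world axes, zero at the start; "wrist_torque": the same for the moment, N m; "opening": finger opening in m.
Only numpy, scipy, OpenCV 4.12 (cv2) and the standard library are available. Lean on these libraries where they do the work, as an engineer would, in place of code of your own. Each camera call takes 0.05 s, during which the arm holds its last target.

## Working session

There is one attempt and no reset: what is moved stays moved. The work goes in short steps, Python scripts to look and compute and a tool call to move; the robot and the scene stay as the last step left them, time stands still between calls to the robot, and variables do not carry over. Pictures are saved under pics/ and viewed, and the job is handed in when it is done.

Besides the shell and the picture viewer there is one more tool, called after ">>>" as name(argument=value, ...) on one line, values as JSON. servo_tool: Moves the arm, as the interface text tells. Its arguments: {"type":"object","properties":{"plan":{"type":"array"},"squeeze":{"type":"number"}},"required":["plan"]}

```bash
mkdir -p pics; ls; python3 - <<'E'
from station import bot
import cv2,numpy as np
o=bot.get_obs()
for k,v in o.items(): print(k,np.round(v,3))
for n in("scene","top","wrist"):
    c=bot.capture(n); cv2.imwrite(f"pics/{n}0.png",c["frame"]); np.savez(f"{n}0.npz",**c)
    print(n,np.round(c["xyz"],3),np.round(c["rotation"],3).tolist(),c["mtx"][0,0])
E
```

```text
pics
time_s 0.0
qpos [ 1.085  0.32   1.566 -0.     1.257 -0.02 ]
joint_velocities [ 0.001 -0.001 -0.     0.001 -0.001 -0.001]
tau [-1.0000e-03 -4.1553e+01 -2.3417e+01  0.0000e+00  8.0000e-03 -0.0000e+00]
tool_pos [0.258 0.513 0.23 ]
ee_rot [-0.602  0.602  0.371 -0.372]
ft_force [0.056 0.625 0.588]
wrist_torque [-0.047  0.026 -0.02 ]
opening 0.085
scene [ 1.353 -0.123  0.842] [-0.311, 0.707, 0.584, -0.249] 491.2652895198074
top [0.329 0.026 1.11 ] [-0.068, 0.709, -0.699, 0.067] 458.94435861523806
wrist [0.191 0.547 0.374] [0.126, 0.842, 0.519, 0.077] 353.44200385214947
```

View pics/top0.png

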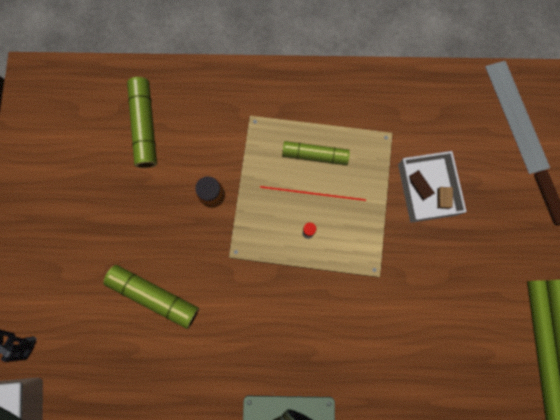

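View pics/scene0.png

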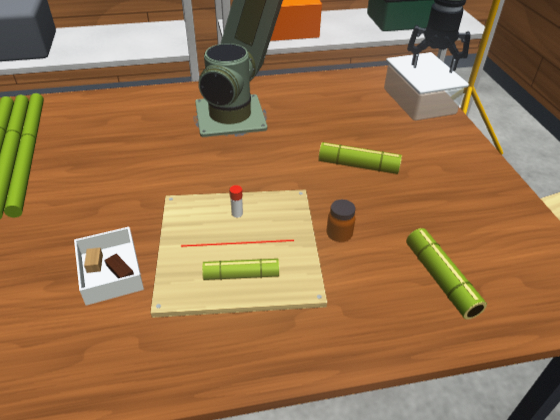

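Candidates for the bamboo, in top view pixels: the one on the board (316,153), the benches' (142,120) and (150,296), and the long poles (550,340). The shortest is the one on the board, which also fits the description. I'll confirm it in an enlarged crop and measure.

```bash
cat > h.py <<'E'
import numpy as np,cv2
from scipy.spatial.transform import Rotation as R
def rot(q): return R.from_quat([q[1],q[2],q[3],q[0]])
def cloud(c):
    d=c["depth"];v,u=np.mgrid[:420,:560];K=c["mtx"]
    p=np.stack([(u-K[0,2])/K[0,0]*d,(v-K[1,2])/K[1,1]*d,d],-1)
    return rot(c["rotation"]).apply(p.reshape(-1,3)).reshape(420,560,3)+c["xyz"]
def measure(c,show=True):
    P=cloud(c);h=cv2.cvtColor(c["frame"],cv2.COLOR_BGR2HSV);ok=c["depth"]>0
    red=((h[...,0]<8)|(h[...,0]>172))&(h[...,1]>150)&(h[...,2]>90)&ok
    out={}
    inb=(P[...,0]>.2)&(P[...,0]<.95)
    line=red&(abs(P[...,2]-.018)<.008)&inb
    q=P[line][:,:2]
    m=q.mean(0);d=np.linalg.svd(q-m,full_matrices=False)[2][0]; d*=np.sign(d[1])
    t=(q-m)@d; out["mid"]=m+d*(t.min()+t.max())/2; out["dir"]=d; out["len"]=np.ptp(t); out["zline"]=P[line][:,2].mean()
    cap=red&(P[...,2]>.07)&inb; 
    if cap.any(): out["glue"]=P[cap].mean(0)
    # bamboo by colour within the board
    mid=out["mid"];nx=np.array([d[1],-d[0]])
    r=P[...,:2]-mid
    X=r@nx;Y=r@d
    g=(h[...,0]>28)&(h[...,0]<50)&(h[...,1]>120)&ok&(abs(X)<.17)&(abs(Y)<.17)&(P[...,2]>.03)&(P[...,2]<.07)
    b=np.c_[X[g],Y[g],P[...,2][g]]
    if len(b)>50:
        top=b[b[:,2]>b[:,2].max()-.012]
        # fit circle radius .02 : x = a+k*y
        from scipy.optimize import least_squares
        f=lambda p:np.hypot(b[:,0]-p[0]-p[1]*b[:,1],b[:,2]-p[2])-.02
        s=least_squares(f,[b[:,0].mean(),0,.038],loss="soft_l1",f_scale=.001)
        out["bx"],out["bslope"],out["bz"]=s.x; out["by"]=(np.percentile(b[:,1],.5)+np.percentile(b[:,1],99.5))/2
        out["blen"]=np.ptp(b[:,1]); out["rms"]=np.sqrt((s.fun**2).mean())
        yc=out["by"]; out["bworld"]=mid+nx*(s.x[0]+s.x[1]*yc)+d*yc; out["bxc"]=s.x[0]+s.x[1]*yc
    if show:
        for k,v in out.items(): print(" ",k,np.round(v,4))
    return out
E
python3 - <<'E'
from h import *
for n in("top","scene"):
    c=dict(np.load(n+"0.npz")); print(n); measure(c)
c=dict(np.load("scene0.npz"));
cv2.imwrite("pics/crop0.png",np.hstack([cv2.resize(np.load("top0.npz")["frame"][100:290,220:410],(400,400)),cv2.resize(c["frame"][180:320,150:330],(400,400))]))
o=rot([-0.602,0.602,0.371,-0.372]).as_matrix();print(o.round(3))
E
```

```text
top
  mid [ 0.574  -0.0516]
  dir [0.1116 0.9938]
  len 0.2527
  zline 0.0186
  glue [ 0.4751 -0.0393  0.0975]
  bx 0.0959
  bslope 0.0119
  bz 0.0378
  by 0.0055
  blen 0.1596
  rms 0.0017
  bworld [ 0.67   -0.0568]
  bxc 0.096
scene
  mid [ 0.5736 -0.0523]
  dir [0.1189 0.9929]
  len 0.2572
  zline 0.0174
  glue [ 0.483  -0.0404  0.092 ]
  bx 0.0966
  bslope 0.0043
  bz 0.0369
  by 0.0063
  blen 0.1606
  rms 0.0016
  bworld [ 0.6702 -0.0575]
  bxc 0.0966
[[ 0.448 -0.001 -0.894]
 [ 0.894 -0.001  0.448]
 [-0.001 -1.     0.001]]
```

View pics/crop0.png

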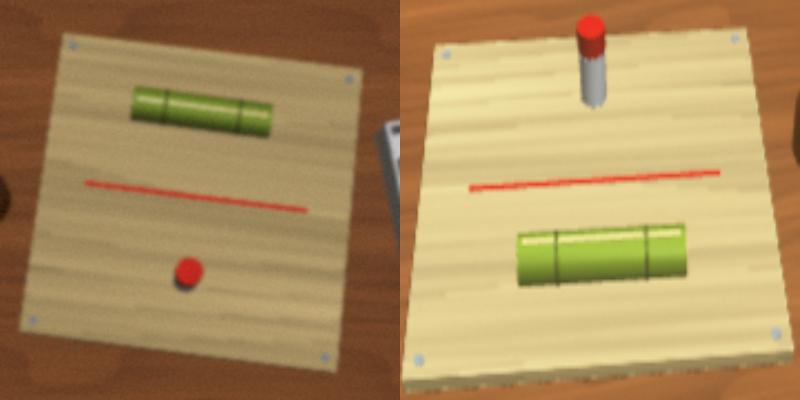

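The crop confirms the short tube, with its pale stripe on top, at X≈+0.096 m from the line. The glue stick is on the near side, at X≈-0.098. I'll push from the far side with open fingers, jaw axis along the tube. First I'll check where the open tips sit relative to the TCP.

```bash
cat >> h.py <<'E'
MID=np.array([.574,-.052]);D=np.array([.115,.9934]);NX=np.array([.9934,-.115])
def here(o):
    T=rot(o["ee_rot"]).as_matrix();p=np.array(o["tool_pos"])
    print("t",o["time_s"],"board XY",((p[:2]-MID)@np.c_[NX,D]).round(4),"z",p[2].round(4),"yaw of toolx vs line deg",np.degrees(np.arctan2(T[1,0],T[0,0])-np.arctan2(D[1],D[0])).round(2),"tilt",T[2].round(3),"F",np.round(o["ft_force"],2),"open",o["opening"])
    return T,p
def shift(o,X,Y,z):
    T,p=here(o);g=MID+NX*X+D*Y
    print("target",g.round(3),z,"shift cm",((T.T@(np.r_[g,z]-p))*100).round(2))
E
python3 - <<'E'
from h import *
from station import bot
o=bot.get_obs(); shift(o,.150,.005,.231)
P=cloud(dict(np.load("scene0.npz")));s=P[(np.hypot(P[...,0]-.258,P[...,1]-.514)<.08)&(P[...,2]>.2)&(P[...,2]<.3)]
T=rot(o["ee_rot"]).as_matrix();l=(s-o["tool_pos"])@T
l=l[l[:,1]>-.04]
print(len(l),np.percentile(l,[1,50,99],axis=0).round(4), np.sort(l[:,1])[-8:].round(4))
low=l[l[:,1]>-.03];print(low.round(3)[::max(1,len(low)//25)])
E
```

```text
t 0.15 board XY [-0.3789  0.5254] z 0.2307 yaw of toolx vs line deg -20.08 tilt [-0.001 -1.     0.   ] F [0.66 0.15 0.13] open 0.08547951110092898
target [ 0.724 -0.064] 0.231 shift cm [-3.071e+01  1.000e-02 -6.754e+01]
108 [[-0.0551 -0.0396 -0.0184]
 [ 0.0438 -0.028  -0.0107]
 [ 0.0564 -0.0119  0.0058]] [-0.0151 -0.0144 -0.0127 -0.0124 -0.0121 -0.012  -0.0119 -0.0112]
[[-0.054 -0.029 -0.007]
 [-0.051 -0.029 -0.011]
 [-0.055 -0.025 -0.011]
 [-0.05  -0.026 -0.011]
 [-0.045 -0.029 -0.016]
 [-0.054 -0.019 -0.003]
 [-0.05  -0.021 -0.007]
 [-0.045 -0.024 -0.011]
 [-0.052 -0.02  -0.009]
 [-0.047 -0.02  -0.01 ]
 [-0.042 -0.023 -0.014]
 [-0.044 -0.019 -0.013]
 [ 0.052 -0.03  -0.005]
 [-0.046 -0.017 -0.014]
 [ 0.044 -0.025 -0.003]
 [ 0.053 -0.029 -0.01 ]
 [-0.047 -0.012 -0.011]
 [-0.042 -0.012 -0.008]
 [ 0.045 -0.03  -0.019]
 [ 0.051 -0.027 -0.012]
 [ 0.056 -0.025 -0.006]
 [ 0.046 -0.026 -0.015]
 [ 0.051 -0.024 -0.01 ]
 [ 0.056 -0.025 -0.011]
 [ 0.044 -0.024 -0.018]
 [ 0.049 -0.024 -0.017]
 [ 0.055 -0.02  -0.007]
 [ 0.045 -0.019 -0.014]
 [ 0.05  -0.02  -0.015]
 [ 0.056 -0.016 -0.004]
 [ 0.046 -0.015 -0.011]
 [ 0.047 -0.012 -0.01 ]]
```

>>> servo_tool(plan=[0,-0.35,0,-30.7,0,-67.5,6.5,0,-0.35,0,-30.7,0,-67.5,6.5,0,-0.35,0,-30.7,0,-67.5,6.5,0,-0.35,0,-30.7,0,-67.5,6.5,0,-0.35,0,-30.7,0,-67.5,6.5,0,-0.35,0,-30.7,0,-67.5,6.5,0,-0.35,0,-30.7,0,-67.5,6.5,0,-0.35,0,-30.7,0,-67.5,6.5,0,-0.35,0,-30.7,0,-67.5,6.5,0,-0.35,0,-30.7,0,-67.5,6.5,0,-0.35,0,-30.7,0,-67.5,6.5,0,-0.35,0,-30.7,0,-67.5,6.5])

```text
time_s: 1.15
tool_pos: [0.5687, 0.1276, 0.2311]
ee_rot: [0.528, -0.528, -0.47, 0.47]
ft_force: [-0.3, 0.8, 0.6]
opening: 0.065
```

```bash
python3 - <<'E'
from h import *
from station import bot
shift(bot.get_obs(),.150,.005,.12)
E
```

```text
t 1.15 board XY [-0.0259  0.1778] z 0.2311 yaw of toolx vs line deg -0.05 tilt [ 0. -1.  0.] F [-0.34  0.79  0.58] open 0.06498178734861126
target [ 0.724 -0.064] 0.12 shift cm [-17.26  11.1  -17.61]
```

>>> servo_tool(plan=[0,0,0,-17.3,0,-17.6,6.5,0,0,0,-17.3,0,-17.6,6.5,0,0,0,-17.3,0,-17.6,6.5,0,0,0,-17.3,0,-17.6,6.5,0,0,0,-17.3,0,-17.6,6.5,0,0,0,-17.3,0,-17.6,6.5,0,0,0,-17.3,0,-17.6,6.5,0,0,0,-17.3,8,-17.6,6.5,0,0,0,-17.3,8,-17.6,6.5,0,0,0,-17.3,11,-17.6,6.5,0,0,0,-17.3,11,-17.6,6.5,0,0,0,-17.3,11,-17.6,6.5])

```text
time_s: 2.15
tool_pos: [0.7217, -0.0624, 0.1195]
ee_rot: [0.529, -0.527, -0.469, 0.471]
ft_force: [-0.0, -0.2, 0.7]
opening: 0.0648
```

```bash
python3 - <<'E'
from h import *
from station import bot
o=bot.get_obs();shift(o,.150,.005,.034)
c=bot.capture("scene");cv2.imwrite("pics/s1.png",c["frame"][120:330,120:400].repeat(2,0).repeat(2,1));measure(c)
E
```

```text
t 2.15 board XY [0.148  0.0066] z 0.1195 yaw of toolx vs line deg -0.03 tilt [ 0.    -1.     0.004] F [-0.01 -0.22  0.75] open 0.06479825142490062
target [ 0.724 -0.064] 0.034 shift cm [-0.16  8.55 -0.24]
  mid [ 0.5739 -0.0511]
  dir [0.1155 0.9933]
  len 0.2552
  zline 0.0176
  glue [ 0.7383 -0.0773  0.1943]
  bx 0.0964
  bslope 0.006
  bz 0.0368
  by 0.0047
  blen 0.1604
  rms 0.0017
  bworld [ 0.6702 -0.0576]
  bxc 0.0965
```

View pics/s1.png

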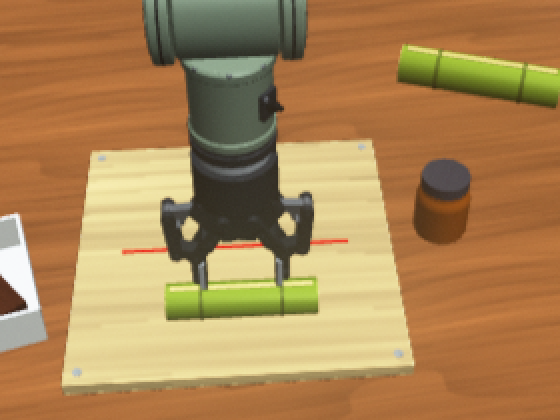

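The picture shows the gripper on the camera (far) side, tips near (400,540)/2 in the crop, with the tube (240,298) between it and the line. Descending behind it.

>>> servo_tool(plan=[0,0,0,-0.2,3,-0.3,6.5,0,0,0,-0.2,6,-0.3,6.5,0,0,0,-0.2,8,-0.3,6.5,0,0,0,-0.2,8.5,-0.3,6.5,0,0,0,-0.2,8.5,-0.3,6.5,0,0,0,-0.2,8.5,-0.3,6.5])

```text
time_s: 2.7
tool_pos: [0.7275, -0.0651, 0.0393]
ee_rot: [-0.527, 0.529, 0.471, -0.469]
ft_force: [0.9, 0.2, 1.3]
opening: 0.0646
```

```bash
python3 - <<'E'
from h import *
from station import bot
o=bot.get_obs();shift(o,.120,.005,.034)
c=bot.capture("scene")
P=cloud(c);T=rot(o["ee_rot"]).as_matrix();l=((P.reshape(-1,3)-o["tool_pos"])@T)
hsv=cv2.cvtColor(c["frame"],cv2.COLOR_BGR2HSV).reshape(-1,3)
m=(abs(l[:,0])<.06)&(abs(l[:,2])<.018)&(l[:,1]<.008)&(l[:,1]>-.03)
q=l[m];print(np.sort(q[:,1])[-15:].round(4),np.percentile(q,[1,99],axis=0).round(4))
cv2.imwrite("pics/s2.png",c["frame"][120:330,120:400].repeat(2,0).repeat(2,1))
E
```

```text
t 2.7 board XY [0.154  0.0047] z 0.0393 yaw of toolx vs line deg -0.02 tilt [ 0.    -1.    -0.005] F [0.94 0.21 1.26] open 0.06463258610002093
target [ 0.694 -0.061] 0.034 shift cm [0.03 0.51 3.4 ]
[-0.0135 -0.0135 -0.0135 -0.0134 -0.0129 -0.0127 -0.0122 -0.0121 -0.0116
 -0.0113 -0.0101 -0.0101 -0.0097 -0.0095 -0.0089] [[-0.0452 -0.0291 -0.0146]
 [ 0.0449 -0.0094 -0.007 ]]
```

View pics/s2.png

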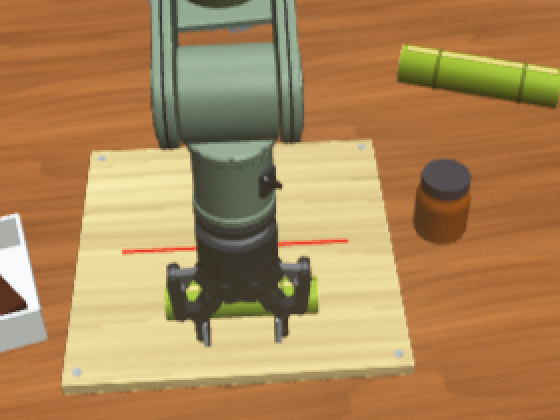

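>>> servo_tool(plan=[0,0,0,0,0,0.6,6.5,0,0,0,0,0.1,1.2,6.5,0,0,0,0,0.1,1.7,6.5,0,0,0,0,0.1,2.1,6.5,0,0,0,0,0.1,2.5,6.5,0,0,0,0,0.1,2.9,6.5,0,0,0,0,0.1,3.3,6.5,0,0,0,0,0.1,3.7,6.5,0,0,0,0,0.1,4.1,6.5,0,0,0,0,0.1,4.4,6.5,0,0,0,0,0.1,4.6,6.5,0,0,0,0,0.1,4.7,6.5])

```text
time_s: 3.75
tool_pos: [0.6785, -0.0595, 0.0353]
ee_rot: [0.528, -0.528, -0.47, 0.47]
ft_force: [-0.3, 0.1, 0.4]
opening: 0.0651
```

```bash
cat > look.py <<'E'
from h import *
from station import bot
import sys
o=bot.get_obs();here(o)
for n in("top","scene"):
    c=bot.capture(n);f=c["frame"]
    try:
        m=measure(c,False);print(n,{k:np.round(m[k],4).tolist() for k in("mid","dir","bxc","by","bslope","bz","blen")if k in m})
    except Exception as e: print(n,e)
    f=f[100:290,220:410] if n=="top" else f[150:340,130:380]
    globals()[n]=cv2.resize(f,(400,400) if n=="top" else (400,304))
cv2.imwrite(sys.argv[1],np.hstack([top,np.pad(scene,((0,96),(0,0),(0,0)))]))
E
python3 look.py pics/l1.png
```

```text
t 3.75 board XY [0.1047 0.0045] z 0.0353 yaw of toolx vs line deg -0.03 tilt [ 0. -1.  0.] F [-0.25  0.13  0.44] open 0.06508934510711122
top {'mid': [0.5851, 0.0433], 'dir': [0.1233, 0.9924], 'bxc': 0.0731, 'by': -0.0195, 'bslope': -0.0248, 'bz': 0.0381, 'blen': 0.0202}
scene {'mid': [0.5737, -0.051], 'dir': [0.1144, 0.9934], 'bxc': 0.0733, 'by': 0.0047, 'bslope': 0.0087, 'bz': 0.037, 'blen': 0.1594}
```

View pics/l1.png

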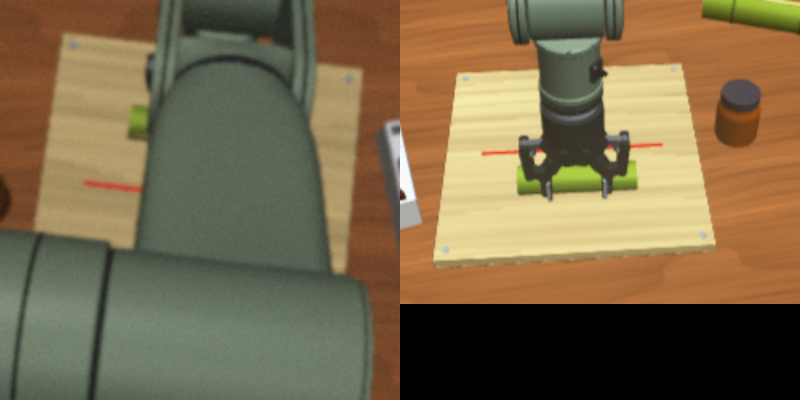

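Rolling ahead of the fingers: X went from 0.096 to 0.073 with the axis still parallel. The stripe has left the crown. Continuing.

>>> servo_tool(plan=[0,0,0,0,0,0.3,6.5,0,0,0,0,0,0.8,6.5,0,0,0,0,0,1.3,6.5,0,0,0,0,0,1.8,6.5,0,0,0,0,0,2.3,6.5,0,0,0,0,0,2.8,6.5,0,0,0,0,0,3.3,6.5,0,0,0,0,0,3.8,6.5,0,0,0,0,0,4.2,6.5,0,0,0,0,0,4.5,6.5,0,0,0,0,0,4.7,6.5,0,0,0,0,0,4.8,6.5])

```text
time_s: 4.85
tool_pos: [0.6309, -0.054, 0.0353]
ee_rot: [0.528, -0.528, -0.47, 0.47]
ft_force: [0.0, 0.2, -0.7]
opening: 0.0649
```

```bash
python3 look.py pics/l2.png
```

```text
t 4.85 board XY [0.0567 0.0046] z 0.0353 yaw of toolx vs line deg -0.03 tilt [ 0. -1.  0.] F [ 0.01  0.22 -0.67] open 0.0649342442529583
top {'mid': [0.5847, 0.0421], 'dir': [0.1136, 0.9935], 'bxc': 0.0256, 'by': -0.0184, 'bslope': -0.0528, 'bz': 0.0379, 'blen': 0.0188}
scene {'mid': [0.5736, -0.0525], 'dir': [0.1149, 0.9934], 'bxc': 0.025, 'by': 0.0067, 'bslope': 0.0046, 'bz': 0.0368, 'blen': 0.159}
```

View pics/l2.png

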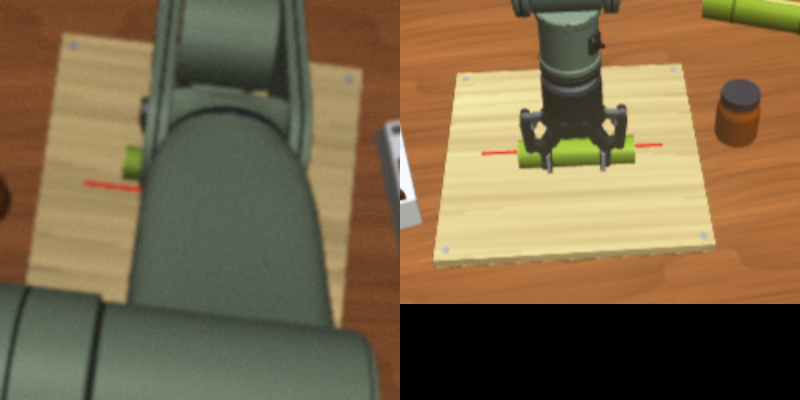

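>>> servo_tool(plan=[0,0,0,0,0,0.2,6.5,0,0,0,0,0,0.5,6.5,0,0,0,0,0,0.9,6.5,0,0,0,0,0,1.3,6.5,0,0,0,0,0,1.7,6.5,0,0,0,0,0,2.0,6.5,0,0,0,0,0,2.2,6.5,0,0,0,0,0,2.35,6.5,0,0,0,0,0,2.45,6.5,0,0,0,0,0,2.5,6.5,0,0,0,0,0,2.5,6.5,0,0,0,0,0,2.5,6.5])

```text
time_s: 5.95
tool_pos: [0.6065, -0.0512, 0.0353]
ee_rot: [-0.528, 0.528, 0.47, -0.47]
ft_force: [0.5, 0.4, -0.1]
opening: 0.065
```

```bash
python3 look.py pics/l3.png
```

```text
t 5.95 board XY [0.0322 0.0046] z 0.0353 yaw of toolx vs line deg -0.03 tilt [ 0. -1. -0.] F [ 0.52  0.44 -0.08] open 0.06503056420748823
top {'mid': [0.5867, 0.0568], 'dir': [0.1296, 0.9916], 'bxc': 0.0021, 'by': -0.0325, 'bslope': 0.0995, 'bz': 0.0374, 'blen': 0.0184}
scene {'mid': [0.5735, -0.0521], 'dir': [0.1161, 0.9932], 'bxc': 0.0027, 'by': 0.0061, 'bslope': 0.0007, 'bz': 0.0367, 'blen': 0.1594}
```

View pics/l3.png

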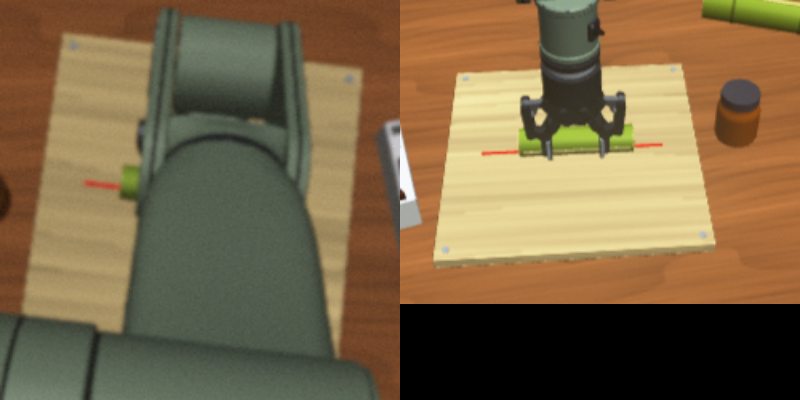

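The tube covers the line, with red showing at both ends (left panel at 100,185; right panel at 645,146), and X≈+2 mm. Backing straight off, then up.

>>> servo_tool(plan=[0,0,0,0,0,-0.5,6.5,0,0,0,0,0,-1.5,6.5,0,0,0,0,0,-3,6.5,0,0,0,0,0,-5,6.5,0,0,0,0,-1,-6,6.5,0,0,0,0,-4,-6,6.5,0,0,0,0,-8,-6,6.5,0,0,0,0,-12,-6,6.5,0,0,0,0,-16,-6,6.5,0,0,0,0,-18,-6,6.5,0,0,0,4,-18,-6,6.5,0,0,0,8,-18,-6,6.5])

```text
time_s: 7.05
tool_pos: [0.6766, 0.0203, 0.2182]
ee_rot: [-0.528, 0.53, 0.471, -0.468]
ft_force: [0.8, 1.4, -1.1]
opening: 0.0648
```

>>> servo_tool(plan=[0,0,0,4,0,0,6.5,0,0,0,8,0,0,6.5,0,0,0,12,0,0,6.5,0,0,0,16,0,0,6.5,0,0,0,20,0,0,6.5,0,0,0,24,0,0,6.5,0,0,0,24,0,0,6.5,0,0,0,24,0,0,6.5])

```text
time_s: 7.72
tool_pos: [0.7028, 0.2624, 0.2143]
ee_rot: [0.527, -0.527, -0.471, 0.471]
ft_force: [-0.4, -0.7, -1.0]
opening: 0.0649
```

```bash
python3 look.py pics/l4.png;python3 look.py pics/l5.png
```

```text
t 7.7167 board XY [0.0918 0.3271] z 0.2143 yaw of toolx vs line deg 0.18 tilt [-0.    -1.     0.001] F [-0.39 -0.69 -1.  ] open 0.06487486282146222
top {'mid': [0.5724, -0.05], 'dir': [0.1119, 0.9937], 'bxc': 0.0035, 'by': 0.0049, 'bslope': 0.0036, 'bz': 0.0377, 'blen': 0.1593}
scene {'mid': [0.5734, -0.0509], 'dir': [0.1129, 0.9936], 'bxc': 0.0033, 'by': 0.005, 'bslope': 0.0082, 'bz': 0.0366, 'blen': 0.1597}
t 7.8167 board XY [0.0923 0.3241] z 0.215 yaw of toolx vs line deg -0.03 tilt [-0.001 -1.     0.   ] F [-0.82 -0.19  0.01] open 0.06499299103153919
top {'mid': [0.5732, -0.0515], 'dir': [0.1107, 0.9939], 'bxc': 0.0026, 'by': 0.0064, 'bslope': 0.009, 'bz': 0.0375, 'blen': 0.1601}
scene {'mid': [0.5736, -0.0513], 'dir': [0.1152, 0.9933], 'bxc': 0.0029, 'by': 0.0053, 'bslope': 0.0026, 'bz': 0.0365, 'blen': 0.1593}
```

View pics/l5.png

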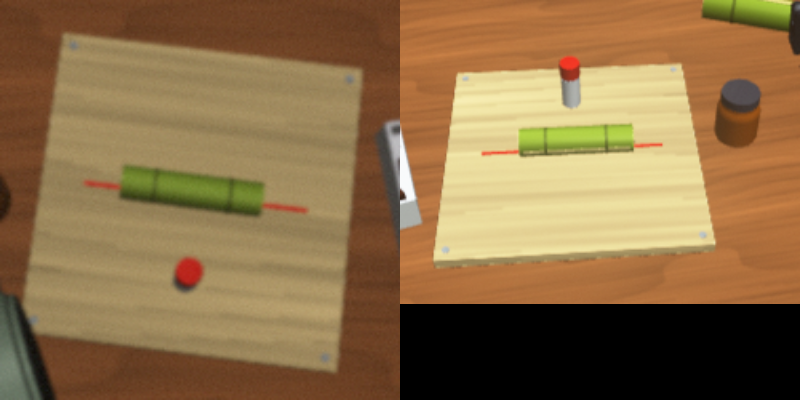

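```bash
python3 - <<'E'
from h import *
from station import bot
c=bot.capture("scene");cv2.imwrite("pics/z.png",cv2.resize(c["frame"][215:255,190:290],(800,320),interpolation=cv2.INTER_CUBIC))
E
```

```text
(no output)
```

View pics/z.png

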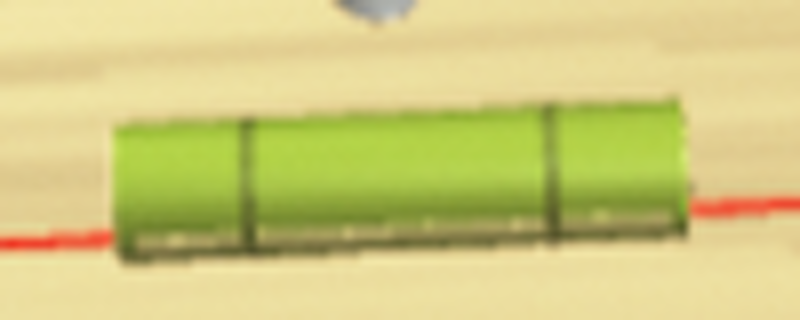

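The enlarged crop shows the pale stripe on the +x side, low (row ~235), so the tube turned about 3/4 of a turn rather than sliding. Red shows at both ends.

```bash
python3 - <<'E'
from h import *
from station import bot
c=bot.capture("top");m=measure(c,False);print(m["bxc"],m["by"],m["glue"]);print(bot.get_obs()["joint_velocities"].round(3) if hasattr(bot.get_obs()["joint_velocities"],"round") else "")
print(bot.sign_off())
E
```

```text
0.003673495571532767 0.006119599528693946 [ 0.47514045 -0.0392651   0.09743971]
[ 0.002 -0.002 -0.     0.002 -0.001  0.002]
the job is handed in; nothing more can be done
None
```

I rolled the short bamboo about 93 mm across the board onto the red line, let it go and handed the job in after about 8 s of robot time. I pushed from behind with the open fingers spread along it, tips on its upper half.

- **Position:** the last checks put the bamboo 2.5–3.7 mm off the line (limit 8 mm) and about 6 mm from its middle (limit 48 mm). It is within 0.01 rad of parallel. The top and scene cameras agreed to about 1 mm.
- **Resting state:** it stayed within about 1 mm between pictures, with red line showing at both ends and the gripper well clear.
- **Rolling:** the pale stripe ended low on the far side, which fits about three quarters of a turn without noticeable sliding.
- **Other objects:** the glue stick measured at its starting position. I only looked at the screw jar and the box in the pictures, without measuring them. The arm did not go near either at low height, and the jar looked unmoved in the last view; only an edge of the box was in view.
- **Failed checks:** while the arm was over the board it hid most of the top view, so those top-view readings were useless and I steered by the scene camera. One glue stick reading during the approach was also false, because it picked up red higher up.

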